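Point out the stray short tube and the free heater well

TASK

A colleague is about to move the one short tube that stands among the tall ones in the white rack: show them which tube it is and where it goes. With the fingers shut and pointing down, hold the fingertips about two to three centimetres above the middle of that tube's cap for two seconds, then in the same way above the one empty well of the dry-block heater, and finish there, still pointing at the well. Touch nothing at all: do not lift, push or brush any tube or anything else on the bench.

Things in the scene. Friction and masses are not known exactly. Their poses are not given: they have to be found in the camera images.
- short_tube: Same build as the others: upright frosted screw-cap tube, 28 mm in diameter, blue cap 34 mm across and 14 mm high; the only SHORT one in the rack, 85 mm tall in all (its four neighbours are 115 mm). Its cap's top is 95 mm above the bench, 30 mm below the tops of the tall ones. This is the tube to point at first. Origin: centre of the tube's underside, z up. Must not be touched.
- short_tube_cap (a point): Centre of the top face of the short tube's cap (95 mm above the bench).
- rack: White tube rack, fixed, 130 mm (its x) by 190 mm (its y), 55 mm high, with 2 rows (across x) of 3 round holes (along y), 60 mm apart; holds five tubes, one hole is empty. The empty hole of the rack is not a target. Origin: centre of the underside, z up. Stands left or right of the robot's middle, the heater on the other side.
- heater: Dry-block heater, fixed: square grey aluminium block 130 by 130 mm, its top face 75 mm above the bench, with 2 by 2 round wells 60 mm apart, and on its own -x side a white control panel 144 mm wide, 55 mm deep and 50 mm high. Three wells hold short tubes, one is free. Origin: under the block's centre, at bench height, z up.
- free_well: The one empty well of the heater, 31 mm wide and 50 mm deep. Origin: centre of its mouth, level with the block's top face (75 mm above the bench), z up. This is the place to point at second.
- tall_tube0: Same build as the others: upright frosted screw-cap tube, 28 mm in diameter, blue cap 34 mm across and 14 mm high; TALL, 115 mm; stands in the rack, cap top 125 mm above the bench. Origin: centre of the tube's underside, z up. Must not be touched.
- tall_tube1: Same build as the others: upright frosted screw-cap tube, 28 mm in diameter, blue cap 34 mm across and 14 mm high; TALL, 115 mm; stands in the rack, cap top 125 mm above the bench. Origin: centre of the tube's underside, z up. Must not be touched.
- tall_tube2: Same build as the others: upright frosted screw-cap tube, 28 mm in diameter, blue cap 34 mm across and 14 mm high; TALL, 115 mm; stands in the rack, cap top 125 mm above the bench. Origin: centre of the tube's underside, z up. Must not be touched.
- tall_tube3: Same build as the others: upright frosted screw-cap tube, 28 mm in diameter, blue cap 34 mm across and 14 mm high; TALL, 115 mm; stands in the rack, cap top 125 mm above the bench. Origin: centre of the tube's underside, z up. Must not be touched.
- heated_tube0: Same build as the others: upright frosted screw-cap tube, 28 mm in diameter, blue cap 34 mm across and 14 mm high; short, 85 mm; stands in the heater, cap top 110 mm above the bench, 35 mm above the block. Origin: centre of the tube's underside, z up. Must not be touched.
- heated_tube1: Same build as the others: upright frosted screw-cap tube, 28 mm in diameter, blue cap 34 mm across and 14 mm high; short, 85 mm; stands in the heater, cap top 110 mm above the bench, 35 mm above the block. Origin: centre of the tube's underside, z up. Must not be touched.
- heated_tube2: Same build as the others: upright frosted screw-cap tube, 28 mm in diameter, blue cap 34 mm across and 14 mm high; short, 85 mm; stands in the heater, cap top 110 mm above the bench, 35 mm above the block. Origin: centre of the tube's underside, z up. Must not be touched.
Things that resemble listed ones, but are neither listed nor needed, are in the scene too. Leave any brown, green or turquoise look-alike of the tall_tube2 alone.

How it is judged:
On the way, in this order (a step that is already met when the one before it is completed fails the run):
1. the fingertips dwell just above the short tube's cap in the rack (grasp point within 20 mm sideways, fingertips up to about 55 mm above), touching nothing (horizontal distance between the grasp point and short_tube_cap below 0.02 m and z of the grasp point in the frame of short_tube between 0.104 and 0.16 m and contact force between the fingers and anything else below 0.3 N), for 1.5 s.
2. the fingertips dwell just above the mouth of the heater's empty well (same tolerances), touching nothing (horizontal distance between the grasp point and free_well below 0.02 m and z of the grasp point in the frame of free_well between 0.019 and 0.075 m and contact force between the fingers and anything else below 0.3 N), for 1.5 s.
At the end, for the whole second after the job is handed in: the fingertips are still just above the empty well (within 20 mm sideways of its middle, over the mouth and at most about 55 mm above it), touching nothing; all eight tubes stand upright where they stood at the start (within 8 mm) (all of step 2 and distance of each of short_tube, tall_tube0, tall_tube1, tall_tube2, tall_tube3, heated_tube0, heated_tube1, heated_tube2 from where it was at the start of the episode below 0.008 m and angle between each of short_tube, tall_tube0, tall_tube1, tall_tube2, tall_tube3, heated_tube0, heated_tube1, heated_tube2's own z axis and vertical below 0.12 rad).
It fails at once if the robot touches something (contact force between any of the fingers, the arm and anything else above 0.5 N).
It fails at once if a tube is lifted, shifted by over 8 mm or tipped (distance of any of short_tube, tall_tube0, tall_tube1, tall_tube2, tall_tube3, heated_tube0, heated_tube1, heated_tube2 from where it was at the start of the episode above 0.008 m or angle between any of short_tube, tall_tube0, tall_tube1, tall_tube2, tall_tube3, heated_tube0, heated_tube1, heated_tube2's own z axis and vertical above 0.12 rad).
It also fails if it takes over 40 s, if anything falls off the work surface, if the arm or the gripper's body presses on something with over 40 N, if the wrist force passes 120 N, or if a joint passes its speed limit or range.

ROBOT

A 6-joint arm with a two-finger parallel gripper is mounted at the origin on the work surface. World frame = base frame: x ahead of the robot, y to its left, z up, the work surface at z = 0. Lengths are in m, angles in rad, forces in N, time in s.
With the tool pointing down it reaches from about 0.35 to 0.95 m from the base axis. Payload 17.4 kg.
Tool frame: the origin (TCP) lies midway between the tips of the shut fingers; the grasp point (between the pads) lies 19 mm behind it; z points along the fingers, y is the line along which they close (so a half turn about z gives the same grasp; the last joint's range is limited). The gripper opens to 93 mm and grips with 3 to 60 N. Pads are 15 mm wide; open, the fingers measure 128 mm over their backs; the gripper's body (75 mm by 188 mm) begins 65 mm behind the grasp point.
Start: joints at [1.076, 0.116, 1.442, -0, 1.584, -0.038], TCP at [0.298, 0.606, 0.219] pointing down, gripper open.
Joint ranges: [-2.83, 2.83], [-0.83, 2.19], [0.07, 2.5], [-1.14, 4.28], [0.01, 3], [-2.97, 2.97]. Speed limits (rad/s): [1.89, 1.89, 2.22, 3.14, 3.14, 3.14].

INTERFACE

Orientations are given as a 3x3 rotation matrix whose columns are the frame's x, y, z axes.
In Python, from bench import monitor, viewer, workorder gives the robot as it stands. The module is installed in compiled form; this text tells all that it offers.
- The arm moves only by the tool move_arm, never from a script. Its argument "steps" is a list of rows, each a list of 7 numbers: the turn, a rotation vector about the tool's x, y, z in degrees, then the shift along the tool's x, y, z in m, then the finger opening in m, from 0 to 0.093. A call has 1 to 10 rows; each row is the pose to reach, as a shift and turn from the pose commanded when the call began, along the tool's axes at that moment; what a row does not reach only later rows make up. A row lasts 1/10 s, in which the tool goes at most 50 mm and 8.59 degrees, less where a joint would pass 70% of its speed; a pose out of reach is approached as far as the arm can. A call with a gripper value outside its range is refused whole. The fingers move at their own pace and stop on an object; the grip force is fixed at half the most. Time passes only in rows, so rows that repeat a pose let the fingers close. It gives the time, the measured TCP pose, the force, the opening and the grip force at its end, in the units of the state.
- monitor.get_state(): the state, without advancing time (a new reading comes with each control period).
- viewer.read_camera(name): name is "scene" or "top"; returns a dict with "frame" (384x512x3 uint8, red, green, blue), "depth" (384x512 float32, m along the optical axis (not along the pixel's ray), 0 where there is no reading), "K" (3x3 intrinsics, pixels), "k1" (the pictures are not rectified: a ray, as slopes to the right and down, at radius r is drawn at 1 + k1 r^2 times it, then the intrinsics apply), "view" (4x4, takes a point from world to camera coordinates). Camera axes: x right, y down, z forward; pixel columns grow to the right and rows downward; lengths in m; the calibration is good to about 2 mm. A picture is of the moment at which its call begins.
- workorder.sign_off(): hands the job in; it is judged then, once.
Trained networks look in a picture, given as the dict that the camera call returned (one of the last four; its "shot" number tells which), for a name from the list of things; names that differ only in an ending like _2 or _b are one class to them, and where a whole thing is asked for, a point or a joint stands for the part that bears it (a point fixed in the world has none). Each returns a list of dicts, best first, with "confidence" (0 to 1); they miss things now and then, are a little off and sometimes report something else, mostly with a low value. They report only what shows in the picture. A call takes as long as a camera call. They do not tell look-alikes from the thing itself.
- viewer.boxes_of(picture, name): "extent" ([left, top, width, height] as shares, 0 to 1, of the picture: columns of its width, rows of its height, round what is visible of it).
- viewer.mark_of(picture, name): "centre" ([row, column] as shares, 0 to 1, of the picture: columns of its width, rows of its height: a listed point, or the origin of a listed thing).
The state is a dict: "time_s": time; "joint_pos": joint angles; "qvel": joint speeds; "joint_torque": joint torques, N m; "tool_pos": TCP position; "eef_rot": TCP orientation; "wrist_force": force on the tool from outside, world axes, zero at the start; "wrist_torque": the same for the moment, N m; "finger_gap": finger opening in m; "grasp_force": force on a finger pad.
Only numpy, scipy, OpenCV 4.12 (cv2) and the standard library are available. Lean on these libraries where they do the work, as an engineer would, in place of code of your own. Each camera call takes 0.05 s, during which the arm holds its last target. There are 200 camera calls.

## Working session

There is one attempt and no reset: what is moved stays moved. The work goes in short steps, Python scripts to look and compute and a tool call to move; the robot and the scene stay as the last step left them, time stands still between calls to the robot, and variables do not carry over. Pictures are saved under pics/ and viewed, at most 10 in all, crops included, and the job is handed in when it is done.

Besides the shell and the picture viewer there is one more tool, called after "Request:" as name([rows], argument=value, ...), one row to a line, values as JSON. move_arm: Moves the arm, as the interface text tells. Its arguments: {"type":"object","properties":{"steps":{"type":"array"}},"required":["steps"]}

```bash
mkdir -p pics; cat > h.py <<'E'
import numpy as np, cv2
from bench import monitor, viewer, workorder
def world(p,uv):
    """uv: Nx2 pixels(col,row) with depth -> world"""
    K,k1=p["K"],p["k1"]; uv=np.atleast_2d(uv).astype(float)
    s=cv2.undistortPoints(uv[:,None],K,np.array([k1,0,0,0.]))[:,0]
    d=p["depth"][np.clip(uv[:,1].round().astype(int),0,383),np.clip(uv[:,0].round().astype(int),0,511)]
    c=np.c_[s*d[:,None],d,np.ones(len(d))]
    return (np.linalg.inv(p["view"])@c.T).T[:,:3]
def proj(p,X):
    c=(p["view"]@np.c_[np.atleast_2d(X),np.ones(len(np.atleast_2d(X)))].T)[:3].T
    return cv2.projectPoints(c,np.zeros(3),np.zeros(3),p["K"],np.array([p["k1"],0,0,0.]))[0][:,0]
def full(p):
    v,u=np.mgrid[:384,:512]; return world(p,np.c_[u.ravel(),v.ravel()]).reshape(384,512,3)
E
python3 - <<'E'
from h import *
out=[]
for n in("scene","top"):
    p=viewer.read_camera(n); np.savez(f"pics/{n}.npz",**{k:p[k] for k in("frame","depth","K","k1","view")})
    cv2.imwrite(f"pics/{n}0.png",p["frame"][:,:,::-1])
    print(n,p["k1"],p["K"].tolist(),np.linalg.inv(p["view"])[:3,3].round(3))
    for t in("short_tube_cap","free_well","rack","heater"):
        for r in viewer.mark_of(p,t)[:4]:
            uv=[r["centre"][1]*512,r["centre"][0]*384]; print(t,round(r["confidence"],2),np.round(uv),world(p,uv).round(3))
s=monitor.get_state(); print(s["time_s"],s["tool_pos"],s["eef_rot"],s["finger_gap"])
E
```

```text
scene 0.011486551161963239 [[452.5946501852802, 0.0, 256.6564845973039], [0.0, 452.5946501852802, 189.61794762792394], [0.0, 0.0, 1.0]] [ 1.006 -0.568  0.592]
short_tube_cap 0.55 [208. 201.] [[ 0.532 -0.104  0.094]]
rack 0.72 [197. 266.] [[ 0.598 -0.208  0.054]]
heater 0.82 [311. 174.] [[0.588 0.16  0.039]]
top 0.04324812137729179 [[413.397676718873, 0.0, 254.1302190032085], [0.0, 413.397676718873, 189.6142696213676], [0.0, 0.0, 1.0]] [ 0.523 -0.013  0.997]
short_tube_cap 0.59 [290. 204.] [[ 0.538 -0.103  0.095]]
free_well 0.63 [132. 212.] [[0.522 0.258 0.027]]
rack 0.94 [316. 198.] [[ 0.553 -0.167  0.058]]
heater 0.97 [150. 197.] [[0.555 0.205 0.076]]
0.5 [0.29775444 0.60576379 0.21859812] [[-8.97471699e-01  4.41072044e-01 -2.53233819e-05]
 [ 4.41072045e-01  8.97471696e-01 -7.91477791e-05]
 [-1.21828542e-05 -8.22023277e-05 -9.99999997e-01]] 0.09279545899277122
```

View pics/scene0.png

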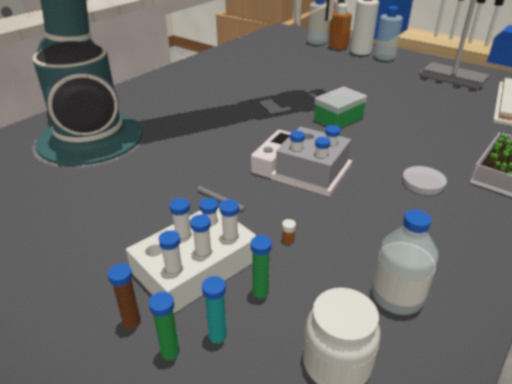

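View pics/top0.png

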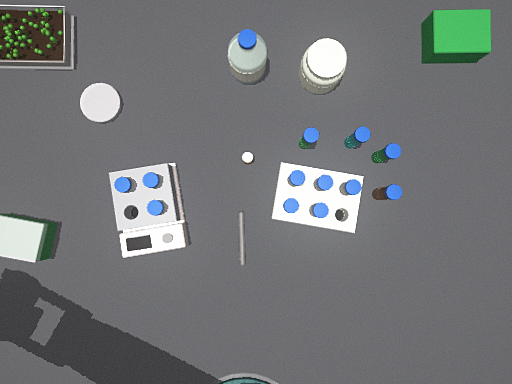

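The top view shows the rack at about (318,198) and the heater at (148,205). In the scene view the rack tube at (208,205) stands lower than its four white neighbours, and it matches (291,205) in the top view. The brown, green and turquoise tubes stand outside the rack, so they are look-alikes. The free well is at (131,212) in the top view; (341,214) is the rack's empty hole and not a target.

Next I'll measure in both views and make one enlarged crop.

```bash
python3 - <<'E'
from h import *
P={n:dict(np.load(f"pics/{n}.npz")) for n in("scene","top")}
for n,p in P.items():
    p["k1"]=float(p["k1"]); hsv=cv2.cvtColor(p["frame"],cv2.COLOR_RGB2HSV)
    W=full(p); m=cv2.inRange(hsv,(100,150,60),(125,255,255))
    k,l,st,c=cv2.connectedComponentsWithStats(m)
    print(n)
    for i in range(1,k):
        if st[i,4]<40: continue
        w=W[l==i]; z=np.percentile(w[:,2],90); t=w[abs(w[:,2]-z)<.005]
        if z<.3 and np.hypot(*t[:,:2].mean(0))<1: print(c[i].round(),z.round(3),((t.min(0)+t.max(0))/2).round(3))
# well: dark pixels in the block, refined on z=0.075 plane
p=P["top"]; W=full(p); g=p["frame"].max(2).astype(int)
roi=np.zeros((384,512),bool); roi[200:224,118:145]=1
m=roi&(g<75); v,u=np.nonzero(m); uv=np.array([(u.min()+u.max())/2,(v.min()+v.max())/2]); print("well px",uv,len(u),u.min(),u.max(),v.min(),v.max())
C=np.linalg.inv(p["view"])
s=cv2.undistortPoints(uv.reshape(1,1,2),p["K"],np.array([p["k1"],0,0,0.]))[0,0]
d=C[:3,:3]@np.r_[s,1]; X=C[:3,3]+d*(.075-C[2,3])/d[2]; print("well",X.round(3), "in scene",proj(P["scene"],X).round(), "block z",np.median(W[190:200,130:140,2]).round(3))
# tall stuff
w=W.reshape(-1,3); 
q=w[(w[:,2]>.13)&(w[:,2]<.6)]; 
for y in np.arange(-.6,.7,.1):
    r=q[abs(q[:,1]-y)<.05]
    if len(r)>10: print("y",y.round(1),"x",r[:,0].min().round(2),r[:,0].max().round(2),"z",r[:,2].max().round(2))
a=cv2.resize(P["scene"]["frame"][180:300,110:280],(595,420),interpolation=3); b=cv2.resize(p["frame"][155:260,100:200],(400,420),interpolation=3)[:,:205]
cv2.imwrite("pics/crop.png",np.hstack([a,b])[:,:,::-1])
E
```

```text
scene
[332. 130.] 0.11 [0.581 0.253 0.108]
[297. 136.] 0.11 [0.532 0.181 0.108]
[322. 142.] 0.11 [0.593 0.191 0.108]
[179. 206.] 0.125 [ 0.525 -0.167  0.124]
[204. 215.] 0.125 [ 0.586 -0.178  0.124]
[229. 207.] 0.125 [ 0.595 -0.119  0.123]
[417. 221.] 0.17 [ 0.874 -0.014  0.168]
[169. 240.] 0.125 [ 0.575 -0.238  0.123]
[261. 245.] 0.115 [ 0.687 -0.15   0.113]
[119. 274.] 0.115 [ 0.563 -0.325  0.114]
[213. 288.] 0.115 [ 0.688 -0.261  0.114]
[161. 304.] 0.115 [ 0.651 -0.326  0.114]
top
[247.  39.] 0.174 [ 0.874 -0.011  0.173]
[311. 135.] 0.119 [ 0.687 -0.148  0.117]
[362. 134.] 0.119 [ 0.688 -0.258  0.117]
[392. 151.] 0.118 [ 0.651 -0.322  0.117]
[298. 176.] 0.129 [ 0.594 -0.116  0.127]
[151. 180.] 0.114 [0.59  0.196 0.113]
[326. 181.] 0.129 [ 0.584 -0.175  0.127]
[123. 184.] 0.114 [0.582 0.255 0.113]
[353. 187.] 0.129 [ 0.573 -0.234  0.127]
[393. 192.] 0.119 [ 0.564 -0.323  0.118]
[292. 206.] 0.099 [ 0.535 -0.106  0.098]
[154. 207.] 0.114 [0.533 0.186 0.112]
[322. 210.] 0.129 [ 0.525 -0.165  0.128]
well px [131.5 212.5] 63 126 137 207 218
well [0.521 0.245 0.075] in scene [[307. 135.]] block z 0.077
y -0.2 x 0.52 0.58 z 0.13
y -0.0 x 0.84 0.89 z 0.18
```

View pics/crop.png

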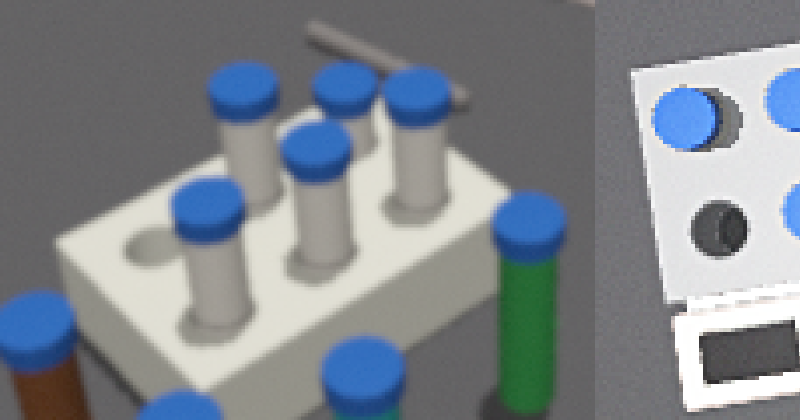

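The crop confirms it: the low cap, in the back row next to the front-right tall tube, is the only short one in the rack.

| Target | Position (m) | Check |
|---|---|---|
| Short cap | (0.535, -0.106, 0.095) | Two views; agrees with the 60 mm lattice |
| Free well | (0.522, 0.245, 0.075) | Agrees with the lattice from the heated tubes |

I'll shut the fingers and travel at the start height (z ≈ 0.22), which clears everything near the path.

Request:
move_arm([
  [0, 0, 0, -0.01, -0.01, 0, 0],
  [0, 0, 0, -0.03, -0.03, 0, 0],
  [0, 0, 0, -0.06, -0.06, 0, 0],
  [0, 0, 0, -0.09, -0.09, 0, 0],
  [0, 0, 0, -0.12, -0.12, 0, 0],
  [0, 0, 0, -0.15, -0.15, 0, 0],
  [0, 0, 0, -0.18, -0.18, 0, 0],
  [0, 0, 0, -0.21, -0.21, 0, 0],
  [0, 0, 0, -0.24, -0.24, 0, 0],
  [0, 0, 0, -0.265, -0.265, 0, 0],
])

```text
time_s: 1.5
tool_pos: [0.4187, 0.2484, 0.2188]
eef_rot: [[-0.897, 0.442, 0.001], [0.442, 0.897, 0.0], [-0.001, 0.0, -1.0]]
wrist_force: [0.6, 0.5, -0.2]
finger_gap: 0.0179
grasp_force: 0.0
```

Request:
move_arm([
  [0, 0, 0, -0.03, -0.03, 0, 0],
  [0, 0, 0, -0.06, -0.06, 0, 0],
  [0, 0, 0, -0.09, -0.09, 0, 0],
  [0, 0, 0, -0.12, -0.12, 0, 0],
  [0, 0, 0, -0.15, -0.15, 0, 0],
  [0, 0, 0, -0.18, -0.18, 0, 0],
  [0, 0, 0, -0.21, -0.21, 0, 0],
  [0, 0, 0, -0.24, -0.245, 0, 0],
  [0, 0, 0, -0.262, -0.269, 0, 0],
  [0, 0, 0, -0.262, -0.269, 0, 0],
])

```text
time_s: 2.5
tool_pos: [0.5349, -0.1096, 0.2182]
eef_rot: [[-0.896, 0.444, -0.001], [0.444, 0.896, -0.001], [0.0, -0.001, -1.0]]
wrist_force: [0.1, 0.3, 0.1]
finger_gap: 0.0004
grasp_force: 0.0
```

Request:
move_arm([
  [0, 0, 0, 0, 0, 0, 0],
  [0, 0, 0, 0, 0, 0.015, 0],
  [0, 0, 0, 0, 0, 0.03, 0],
  [0, 0, 0, 0, 0, 0.045, 0],
  [0, 0, 0, 0, 0, 0.06, 0],
  [0, 0, 0, 0, 0, 0.075, 0],
  [0, 0, 0, 0, 0, 0.085, 0],
  [0, 0, 0, 0, 0, 0.093, 0],
  [0, 0, 0, 0, 0, 0.097, 0],
  [0, 0, 0, 0, 0, 0.097, 0],
])

```text
time_s: 3.5
tool_pos: [0.5351, -0.1059, 0.1213]
eef_rot: [[-0.897, 0.441, -0.0], [0.441, 0.897, 0.0], [0.0, -0.0, -1.0]]
wrist_force: [0.4, -0.4, -0.1]
finger_gap: 0.0005
grasp_force: 0.0
```

```bash
python3 - <<'E'
from h import *
s=monitor.get_state(); print(s["time_s"],s["tool_pos"],s["finger_gap"],s["wrist_force"])
p=viewer.read_camera("scene")
cv2.imwrite("pics/over_cap.png",cv2.resize(p["frame"][110:290,100:340],(800,600),interpolation=3)[:,:,::-1])
E
```

```text
3.5 [ 0.53511005 -0.10592627  0.12131876] 0.0005373494811086379 [ 0.39095419 -0.43832731 -0.06429939]
```

View pics/over_cap.png

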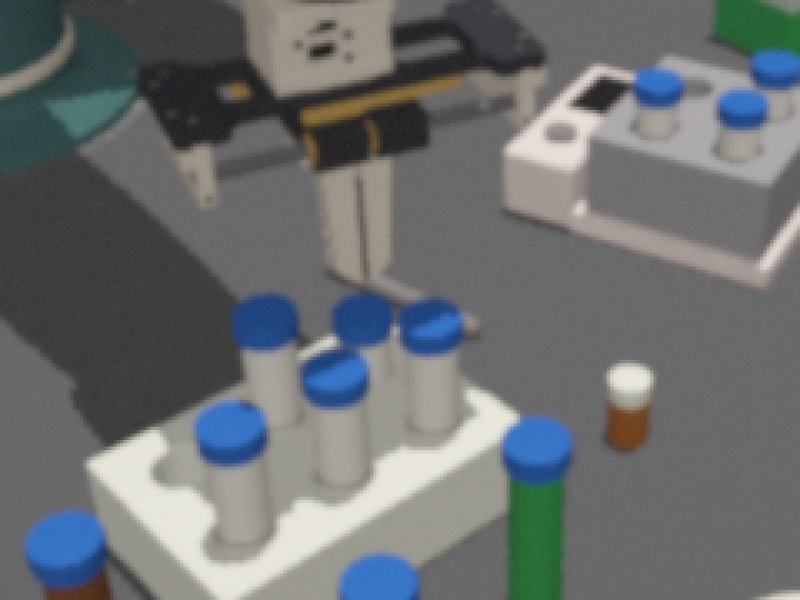

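The shut fingertips at crop (365,278) hang right above the short tube's cap at (362,315), with a clear gap and no force. I'll hold for two seconds, then rise.

Request:
move_arm([
  [0, 0, 0, 0, 0, 0, 0],
  [0, 0, 0, 0, 0, 0, 0],
  [0, 0, 0, 0, 0, 0, 0],
  [0, 0, 0, 0, 0, 0, 0],
  [0, 0, 0, 0, 0, 0, 0],
  [0, 0, 0, 0, 0, 0, 0],
  [0, 0, 0, 0, 0, 0, 0],
  [0, 0, 0, 0, 0, 0, 0],
  [0, 0, 0, 0, 0, 0, 0],
  [0, 0, 0, 0, 0, 0, 0],
])

```text
time_s: 4.55
tool_pos: [0.5352, -0.1059, 0.1216]
eef_rot: [[-0.897, 0.441, -0.0], [0.441, 0.897, -0.0], [0.0, -0.0, -1.0]]
wrist_force: [0.9, -0.1, 0.5]
finger_gap: 0.0005
grasp_force: 0.0
```

Request:
move_arm([
  [0, 0, 0, 0, 0, 0, 0],
  [0, 0, 0, 0, 0, 0, 0],
  [0, 0, 0, 0, 0, 0, 0],
  [0, 0, 0, 0, 0, 0, 0],
  [0, 0, 0, 0, 0, 0, 0],
  [0, 0, 0, 0, 0, 0, 0],
  [0, 0, 0, 0, 0, 0, 0],
  [0, 0, 0, 0, 0, 0, 0],
  [0, 0, 0, 0, 0, 0, 0],
  [0, 0, 0, 0, 0, 0, 0],
])

```text
time_s: 5.55
tool_pos: [0.5352, -0.1059, 0.1216]
eef_rot: [[-0.897, 0.441, -0.0], [0.441, 0.897, -0.0], [0.0, -0.0, -1.0]]
wrist_force: [-0.6, -0.3, -0.1]
finger_gap: 0.0007
grasp_force: 0.0
```

Request:
move_arm([
  [0, 0, 0, 0, 0, 0, 0],
  [0, 0, 0, 0, 0, 0, 0],
  [0, 0, 0, 0, 0, -0.01, 0],
  [0, 0, 0, 0, 0, -0.025, 0],
  [0, 0, 0, 0, 0, -0.04, 0],
  [0, 0, 0, 0, 0, -0.055, 0],
  [0, 0, 0, 0, 0, -0.07, 0],
  [0, 0, 0, 0, 0, -0.085, 0],
  [0, 0, 0, 0, 0, -0.095, 0],
  [0, 0, 0, 0, 0, -0.095, 0],
])

```text
time_s: 6.55
tool_pos: [0.5356, -0.106, 0.2184]
eef_rot: [[-0.897, 0.441, 0.002], [0.441, 0.897, -0.001], [-0.002, 0.0, -1.0]]
wrist_force: [-0.5, -0.4, 0.2]
finger_gap: 0.0004
grasp_force: 0.0
```

Request:
move_arm([
  [0, 0, 0, 0.01, 0.019, 0, 0],
  [0, 0, 0, 0.03, 0.056, 0, 0],
  [0, 0, 0, 0.05, 0.093, 0, 0],
  [0, 0, 0, 0.07, 0.13, 0, 0],
  [0, 0, 0, 0.09, 0.167, 0, 0],
  [0, 0, 0, 0.11, 0.204, 0, 0],
  [0, 0, 0, 0.13, 0.241, 0, 0],
  [0, 0, 0, 0.15, 0.279, 0, 0],
  [0, 0, 0, 0.166, 0.309, 0, 0],
  [0, 0, 0, 0.166, 0.309, 0, 0],
])

```text
time_s: 7.55
tool_pos: [0.5217, 0.2478, 0.2154]
eef_rot: [[-0.899, 0.438, -0.002], [0.438, 0.899, -0.0], [0.002, -0.001, -1.0]]
wrist_force: [0.1, -0.4, -0.4]
finger_gap: 0.0004
grasp_force: 0.0
```

Request:
move_arm([
  [0, 0, 0, 0, 0, 0, 0],
  [0, 0, 0, 0, 0, 0.015, 0],
  [0, 0, 0, 0, 0, 0.035, 0],
  [0, 0, 0, 0, 0, 0.055, 0],
  [0, 0, 0, 0, 0, 0.075, 0],
  [0, 0, 0, 0, 0, 0.09, 0],
  [0, 0, 0, 0, 0, 0.1, 0],
  [0, 0, 0, 0, 0, 0.108, 0],
  [0, 0, 0, 0, 0, 0.114, 0],
  [0, 0, 0, 0, 0, 0.114, 0],
])

```text
time_s: 8.55
tool_pos: [0.5224, 0.2445, 0.1022]
eef_rot: [[-0.897, 0.441, -0.0], [0.441, 0.897, -0.0], [0.0, -0.0, -1.0]]
wrist_force: [-0.3, -0.4, -0.2]
finger_gap: 0.0005
grasp_force: 0.0
```

```bash
python3 - <<'E'
from h import *
s=monitor.get_state(); print(s["time_s"],s["tool_pos"],s["finger_gap"],s["wrist_force"])
p=viewer.read_camera("scene")
cv2.imwrite("pics/over_well.png",cv2.resize(p["frame"][60:210,220:420],(800,600),interpolation=3)[:,:,::-1])
E
```

```text
8.55 [0.52238656 0.24453762 0.10216922] 0.0005254104288283988 [-0.28810513 -0.41259574 -0.23433605]
```

View pics/over_well.png

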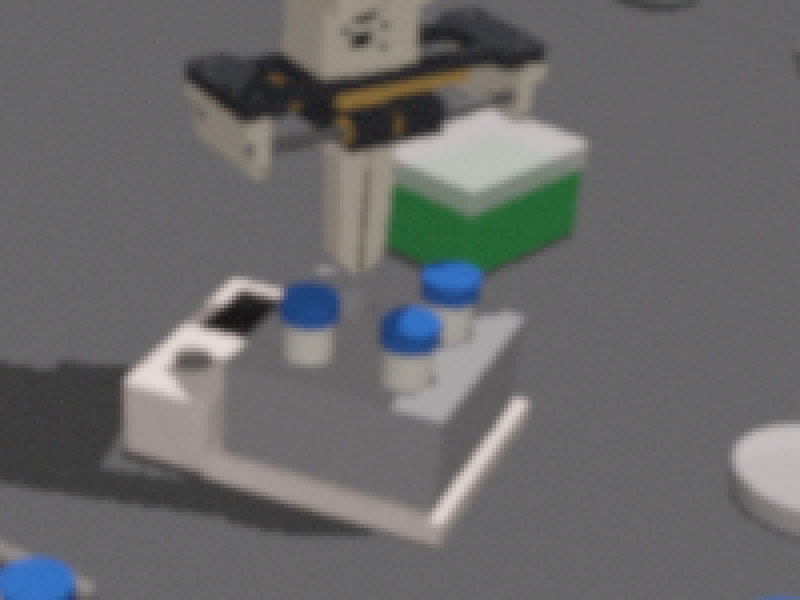

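The fingertips at crop (355,268) hang over the free back corner of the block, and all three heated caps stand clear. I'll dwell here and then hand in.

Request:
move_arm([
  [0, 0, 0, 0, 0, 0, 0],
  [0, 0, 0, 0, 0, 0, 0],
  [0, 0, 0, 0, 0, 0, 0],
  [0, 0, 0, 0, 0, 0, 0],
  [0, 0, 0, 0, 0, 0, 0],
  [0, 0, 0, 0, 0, 0, 0],
  [0, 0, 0, 0, 0, 0, 0],
  [0, 0, 0, 0, 0, 0, 0],
  [0, 0, 0, 0, 0, 0, 0],
  [0, 0, 0, 0, 0, 0, 0],
])

```text
time_s: 9.6
tool_pos: [0.5225, 0.2447, 0.1026]
eef_rot: [[-0.897, 0.441, -0.0], [0.441, 0.897, -0.0], [0.0, -0.0, -1.0]]
wrist_force: [-0.1, 0.8, -0.6]
finger_gap: 0.0002
grasp_force: 0.0
```

Request:
move_arm([
  [0, 0, 0, 0, 0, 0, 0],
  [0, 0, 0, 0, 0, 0, 0],
  [0, 0, 0, 0, 0, 0, 0],
  [0, 0, 0, 0, 0, 0, 0],
  [0, 0, 0, 0, 0, 0, 0],
  [0, 0, 0, 0, 0, 0, 0],
  [0, 0, 0, 0, 0, 0, 0],
  [0, 0, 0, 0, 0, 0, 0],
  [0, 0, 0, 0, 0, 0, 0],
  [0, 0, 0, 0, 0, 0, 0],
])

```text
time_s: 10.6
tool_pos: [0.5225, 0.2446, 0.1026]
eef_rot: [[-0.897, 0.441, -0.0], [0.441, 0.897, -0.0], [0.0, -0.0, -1.0]]
wrist_force: [-0.7, -0.4, -0.1]
finger_gap: 0.0003
grasp_force: 0.0
```

Request:
move_arm([
  [0, 0, 0, 0, 0, 0, 0],
  [0, 0, 0, 0, 0, 0, 0],
  [0, 0, 0, 0, 0, 0, 0],
])

```text
time_s: 10.9
tool_pos: [0.5225, 0.2447, 0.1026]
eef_rot: [[-0.897, 0.441, -0.0], [0.441, 0.897, 0.0], [0.0, 0.0, -1.0]]
wrist_force: [-0.3, 0.9, 0.4]
finger_gap: 0.0004
grasp_force: 0.0
```

```bash
python3 -c "
from bench import workorder
print(workorder.sign_off())"
```

```text
the job is handed in; nothing more can be done
None
```

The job is handed in (no verdict came back): the shut fingertips held about 27 mm above the short tube's cap, then about 28 mm above the heater's empty well, over two seconds each, finishing at the well after about 11 s with no sign of contact.

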